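Find the stamped parts crate and send it to dispatch

ROBOT

A 6-joint arm with a two-finger parallel gripper is mounted at the origin on the work surface. World frame = base frame: x ahead of the robot, y to its left, z up, the work surface at z = 0. Lengths are in m, angles in rad, forces in N, time in s.
With the tool pointing down it reaches from about 0.35 to 0.875 m from the base axis. Payload 4.2 kg.
Tool frame: the origin (TCP) lies midway between the tips of the shut fingers; the grasp point (between the pads) lies 19 mm behind it; z points along the fingers, y is the line along which they close (so a half turn about z gives the same grasp; the last joint's range is limited). The gripper opens to 85 mm and grips with 20 to 120 N. Pads are 22 mm wide; open, the fingers measure 114 mm over their backs; the gripper's body (76 mm by 85 mm) begins 54 mm behind the grasp point. The pads swing forward as they close: fully open they stand 13 mm farther back than shut.
Start: joints at [1.565, 0.385, 0.008, 0, -1.194, -0.259], TCP at [0.164, 0.603, 0.231] pointing down, gripper open.
Joint ranges: [-3.14, 3.14], [-1.21, 2.06], [-1.07, 1.41], [-3.16, 2.05], [-2.99, -0.16], [-3.1, 3.1]. Speed limits (rad/s): [2.79, 2.79, 3.14, 3.14, 3.14, 3.14].

INTERFACE

Orientations are given as a rotation vector (axis times angle).
In Python, from plant import env gives the robot as it stands. Calls block until the motion is done:
- env.move_ptp(position, orientation): joint-space move of the TCP to a pose.
- env.line_to(position, rot=None, v=0.15, until_force=None): straight line of the TCP; rot=None keeps the orientation; v is the mean speed in m/s. With until_force (N) it stops when the force on the tool has changed by that much, and returns True; else False.
- env.move_j(angles): joint-space move.
- env.grip(opening): finger opening in m; the grip force is fixed at half the most; returns when the fingers have stopped.
- env.hold(seconds).
- env.inverse_kinematics(position, orientation): joint angles nearest the present ones, or None.
- env.observe(): the state.
- env.camera(name): name is "scene" or "top" or "wrist"; returns (picture, depth): 400x640x3 uint8, red, green, blue; 400x640 float32, m along the optical axis (not along the pixel's ray), 0 where there is no reading.
- env.camera_info(name): a dict with "intrinsics" (3x3 intrinsics, pixels), "R" (3x3) and "t" (3): a world point X has camera coordinates R X + t. Camera axes: x right, y down, z forward; pixel columns grow to the right and rows downward; lengths in m; the calibration is good to about 2 mm. A picture is of the moment at which its call begins: read the wrist's pose just before it. camera_info takes no time and is no camera call; for the wrist camera it gives the pose at the moment of the call.
A pose or a line that the arm cannot do raises env.MotionError and nothing moves.
- env.close_job(): hands the job in; it is judged then, once.
Trained networks look in the newest picture that a camera, given by its name, has taken for a name from the list of things; names that differ only in an ending like _2 or _b are one class to them, and where a whole thing is asked for, a point or a joint stands for the part that bears it (a point fixed in the world has none). Each returns a list of dicts, best first, with "conf" (0 to 1); they miss things now and then, are a little off and sometimes report something else, mostly with a low value. They report only what shows in the picture. A call takes as long as a camera call.
- env.recognise(camera, label): "xy" ([column, row] in pixels, amid what is visible of it).
The state is a dict: "time_s": time; "joints": joint angles; "qvel": joint speeds; "joint_torque": joint torques, N m; "position": TCP position; "orientation": TCP orientation; "ft_force": force on the tool from outside, world axes, zero at the start; "moment": the same for the moment, N m; "finger_gap": finger opening in m; "grasp_force": force on a finger pad.
Only numpy, scipy, OpenCV 4.12 (cv2) and the standard library are available. Lean on these libraries where they do the work, as an engineer would, in place of code of your own. Each camera call takes 0.05 s, during which the arm holds its last target. There are 200 camera calls.

TASK

Using only the outside of the fingers, tip both standing steel crates over onto their sides to see which one is stamped underneath. Once both are down, push the stamped crate along the bench until it lies between the two white lines of the dispatch lane, still on its side; leave the other crate lying on its side outside the lane. Do not lift or carry the crates, and leave the other things on the bench alone.

Things in the scene. Friction and masses are not known exactly. Their poses are not given: they have to be found in the camera images.
- crate_1: one of two crates alike from outside: empty open-topped galvanised steel crate, about 0.4 kg, 75 mm (x) by 110 mm (y) in plan, 110 mm tall, walls 3 mm, floor recessed 4 mm underneath. Starts upright, left or right of the lane, x roughly along the robot's x. Origin: centre of the underside; z from there to the open top.
- crate_2: the other crate, same make, size, origin and axes; which stands left varies. Pushed near the top of a 110 mm wide wall, either crate tips about the bottom edge on the far side from the push (it hardly slides), falls over by itself past about 40 degrees, and then lies 75 mm high, 110 x 110 mm in plan.
- crate_1_mid (a point): centre of crate_1's volume, 55 mm above its underside along its z axis: 55 mm above the bench when it stands, about 37 mm when it lies on a wide wall.
- crate_2_mid (a point): centre of crate_2's volume, in the same way.
- stamp (a point): centre of the stamp, a black ring 50 mm across with an 84 mm bar through it, on the underside of one of the two crates (the other underside is bare). An underside that faces away from the robot is seen from the front camera. It lies within 5 mm of the origin of the crate that bears it.
- lane: dispatch lane painted flat on the bench between the two crates: two white lines 400 mm long and 15 mm wide that run away from the robot, 160 mm apart between their inner edges. Nothing stands up. Origin: on the bench midway between the lines; x along the lines, y across.
- pot: bystander: white plastic pot with a wooden stick in it, 66 mm across, 70 mm tall (stick up to 135 mm), beyond the crates. Origin: centre of its underside.
- die: bystander: steel die block 60 x 50 x 30 mm with an upright pin to 65 mm, beyond the crates. Origin: centre of its underside.
- lock: bystander: brass lock body 50 x 70 x 18 mm (24 mm with its boss), lying on the robot's side of the crates. Origin: centre of its underside.

How it is judged:
On the way, in this order (a step that is already met when the one before it is completed fails the run):
1. one crate lies on its side ((angle between crate_1's own z axis and vertical between 1.4 and 1.75 rad or angle between crate_2's own z axis and vertical between 1.4 and 1.75 rad)), for 0.2 s.
2. both crates lie on their sides (angle between crate_1's own z axis and vertical between 1.4 and 1.75 rad and angle between crate_2's own z axis and vertical between 1.4 and 1.75 rad), for 0.2 s.
3. the stamped crate lies on its side between the lines (y of crate_1_mid in the frame of lane between -0.03 and 0.03 m and x of crate_1_mid in the frame of lane between -0.17 and 0.17 m and angle between crate_1's own z axis and vertical between 1.4 and 1.75 rad), for 0.2 s.
At the end, for the whole second after the job is handed in: The stamped crate is at rest on its side (axis within 10 degrees of level), its centre within 30 mm of the lane's centreline and within 170 mm of the lane's middle lengthwise; the bare crate is at rest on its side with its centre at least 120 mm from the centreline (all of step 3 and angle between crate_2's own z axis and vertical between 1.4 and 1.75 rad and (y of crate_2_mid in the frame of lane above 0.12 m or y of crate_2_mid in the frame of lane below -0.12 m) and linear speed of each of crate_1, crate_2 below 0.02 m/s); the robot touches nothing.
It fails at once if a crate is lifted clear of the bench or carried ((height (world z) of crate_1_mid above 0.095 m or (angle between crate_1's own z axis and vertical above 1.45 rad and height (world z) of crate_1_mid above 0.075 m) or (angle between crate_1's own z axis and vertical below 0.1 rad and height (world z) of crate_1_mid above 0.075 m)) or (height (world z) of crate_2_mid above 0.095 m or (angle between crate_2's own z axis and vertical above 1.45 rad and height (world z) of crate_2_mid above 0.075 m) or (angle between crate_2's own z axis and vertical below 0.1 rad and height (world z) of crate_2_mid above 0.075 m))).
It fails at once if a bystander is moved (more than 25 mm) (distance of any of pot, die, lock from where it was at the start of the episode above 0.025 m).
It also fails if it takes over 64 s, if anything falls off the work surface, if the arm or the gripper's body presses on something with over 40 N, if the wrist force passes 120 N, or if a joint passes its speed limit or range.

## Working session

There is one attempt and no reset: what is moved stays moved. The work goes in short steps, each a Python script; the robot and the scene stay as the last script left them, time stands still between calls to the robot, and variables do not carry over. Pictures are saved under pics/ and viewed, at most 10 in all, crops included, and the job is handed in when it is done.

```bash
mkdir -p pics; cat > h.py <<'E'
from plant import env
import numpy as np, cv2
def snap(cam,f=None):
    im,d=env.camera(cam)
    if f: cv2.imwrite('pics/'+f,im[:,:,::-1])
    return im,d
def cloud(cam,d):
    i=env.camera_info(cam);K=np.array(i['intrinsics']);R=np.array(i['R']);t=np.array(i['t'])
    v,u=np.mgrid[:d.shape[0],:d.shape[1]]
    P=np.stack([(u-K[0,2])/K[0,0]*d,(v-K[1,2])/K[1,1]*d,d],-1)
    return (P-t)@R
E
python3 - <<'E'
from h import *
for c in ['top','scene']:
    im,d=snap(c,c+'0.png');X=cloud(c,d);np.save(c+'0.npy',X)
    i=env.camera_info(c);print(c,-np.array(i['R']).T@i['t'])
    for l in ['crate_1','crate_1_mid','lane','pot','die','lock']:
        print(l,[(np.round(r['xy']),round(r['conf'],2),X[int(r['xy'][1]),int(r['xy'][0])].round(3)) for r in env.recognise(c,l)][:3])
X=np.load('top0.npy')
m=(X[...,2]>.1)&(X[...,2]<.118)&(X[...,0]>.2)&(X[...,0]<.9)
n,l,s,c=cv2.connectedComponentsWithStats(m.astype(np.uint8))
for k in range(1,n):
    if s[k,4]>40: print(s[k], cv2.minAreaRect(X[l==k][:,:2].astype(np.float32)*1000))
print(env.observe()['time_s'])
E
```

```text
top [ 0.40565409 -0.01582797  1.09466381]
crate_1 [(array([444., 209.]), 0.86, array([ 0.55 , -0.348,  0.013])), (array([186., 194.]), 0.62, array([0.586, 0.344, 0.005]))]
crate_1_mid [(array([446., 210.]), 0.7, array([ 0.551, -0.358,  0.006]))]
lane [(array([283., 216.]), 0.59, array([ 0.528,  0.084, -0.003]))]
pot []
die [(array([369., 124.]), 0.93, array([ 0.773, -0.147,  0.043]))]
lock [(array([223., 305.]), 0.63, array([0.297, 0.226, 0.027]))]
scene [ 1.17447724 -0.34848778  0.81042801]
crate_1 [(array([163., 251.]), 0.87, array([ 0.58 , -0.342,  0.106])), (array([445., 145.]), 0.63, array([0.61 , 0.283, 0.109])), (array([423., 243.]), 0.24, array([0.767, 0.113, 0.046]))]
crate_1_mid [(array([164., 254.]), 0.84, array([ 0.58 , -0.341,  0.097]))]
lane [(array([293., 227.]), 0.58, array([ 0.568, -0.078, -0.001])), (array([420., 243.]), 0.36, array([ 1.174, -0.348,  0.81 ]))]
pot [(array([424., 242.]), 0.78, array([0.772, 0.111, 0.052]))]
die [(array([309., 317.]), 0.85, array([ 0.793, -0.159,  0.041]))]
lock [(array([342., 113.]), 0.62, array([0.302, 0.209, 0.019]))]
[155 171  52  38 307] ((577.1080322265625, 323.429931640625), (112.50817108154297, 75.70587158203125), 80.54548645019531)
[ 14 190  32   4  44] ((568.2116088867188, 692.1567993164062), (5.1115498542785645, 85.84117126464844), 0.717879056930542)
[ 33 190  20 129 662] ((420.0040283203125, 644.0829467773438), (305.642333984375, 11.336821556091309), 0.17819705605506897)
[426 191  49  33 312] ((543.1448364257812, -336.505859375), (75.85807800292969, 112.7549057006836), 3.206759452819824)
[  0 315  32   4  44] ((270.5529479980469, 693.6838989257812), (77.0537109375, 4.788393974304199), 89.91083526611328)
0.7
```

View pics/top0.png

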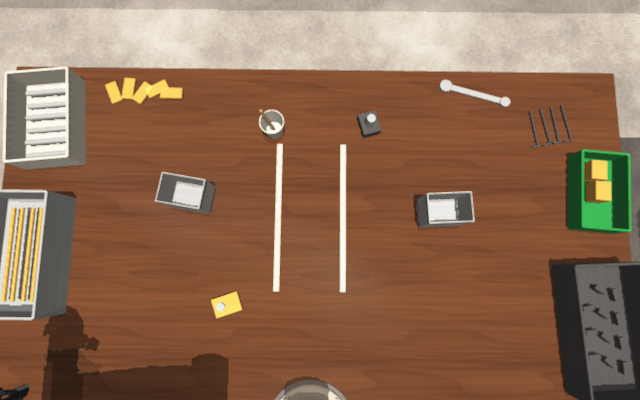

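View pics/scene0.png

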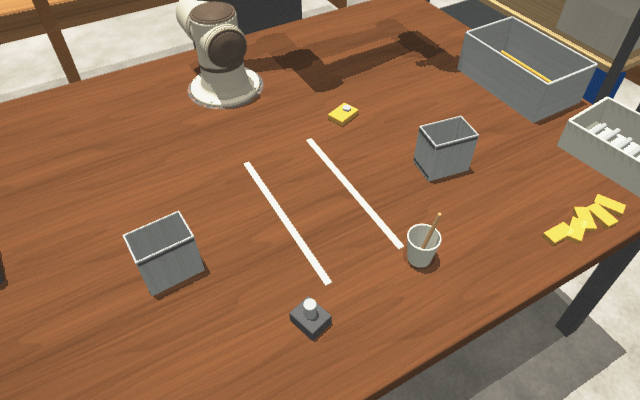

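The scene matches the description. In the top view the crates are at px (185,193) and (445,208), the lane lines at columns 278 and 343, the pot at (271,123), the die at (369,123) and the lock at (227,304). The depth fits give the crates at (0.577, 0.323) and (0.543, −0.337), 110 mm tall and 112×76 mm in plan. I'll tip both towards the robot so their undersides face the scene camera.

```bash
cat >> h.py <<'E'
from scipy.spatial.transform import Rotation as Rn
def down(yaw): return (Rn.from_euler('z',yaw)*Rn.from_euler('x',np.pi)).as_rotvec()
E
python3 - <<'E'
from h import *
im=cv2.imread('pics/top0.png');X=np.load('top0.npy')
m=(im.min(2)>200)&(abs(X[...,2])<.012)&(X[...,0]>.3)&(X[...,0]<.76)&(abs(X[...,1])<.15)
n,l,s,c=cv2.connectedComponentsWithStats(m.astype(np.uint8))
for k in range(1,n):
    if s[k,4]>100: print(s[k],cv2.minAreaRect(X[l==k][:,:2].astype(np.float32)*1000))
env.grip(0.0)
for c,yaw in [((.577,.323),np.deg2rad(-9.45)),((.543,-.3365),np.deg2rad(3.2))]:
    c=np.array(c);u=np.array([np.cos(yaw),np.sin(yaw)])
    P=lambda s,z:[*(c+u*s),z]
    env.move_ptp(P(.08,.25),down(yaw))
    env.line_to(P(.08,.092),v=.2)
    env.line_to(P(-.022,.092),v=.07)
    env.hold(.3)
    env.line_to(P(-.022,.25),v=.25)
    print(env.observe()['time_s'],env.observe()['ft_force'])
q=env.observe()['joints'];print(q)
for k in ['scene','top']:
    im,d=snap(k,k+'1.png');np.save(k+'1.npy',cloud(k,d))
    if k=='scene':
        for L in ['stamp','crate_1']:
            print(L,[(r['xy'],r['conf'],np.load('scene1.npy')[int(r['xy'][1]),int(r['xy'][0])]) for r in env.recognise('scene',L)])
E
```

```text
[274 144   8 147 707] ((529.6146850585938, 95.52114868164062), (396.6858215332031, 13.930339813232422), 0.18639938533306122)
[340 145   6 147 736] ((528.7957153320312, -79.74838256835938), (395.842041015625, 13.763514518737793), 0.16097420454025269)
7.1583 [ 0.4548608   0.60570433 -0.86813925]
13.15 [-0.80313416  0.46599322 -0.39734988]
[-3.14770296e-01  3.66761865e-01  2.43503182e-02 -1.06833523e-03
 -1.23095487e+00  1.94144716e+00]
stamp [([149.3, 227.0], 0.75, array([ 0.48421169, -0.34636992,  0.07594529])), ([422.9, 132.4], 0.51, array([0.52515629, 0.29455401, 0.07756827]))]
crate_1 [([422.8, 133.7], 0.89, array([0.52375396, 0.29654856, 0.07267815])), ([147.7, 229.8], 0.69, array([ 0.48747724, -0.35120011,  0.07621905]))]
```

View pics/scene1.png

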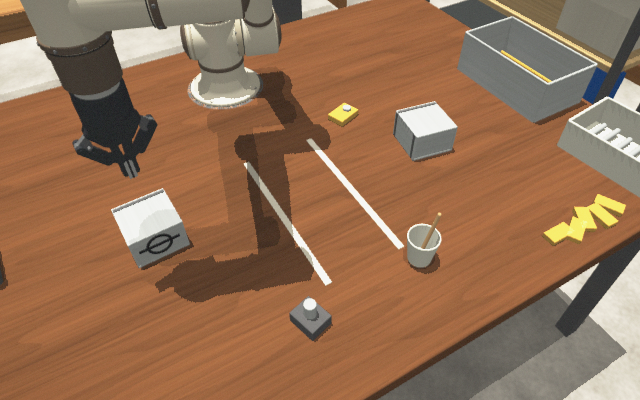

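View pics/top1.png

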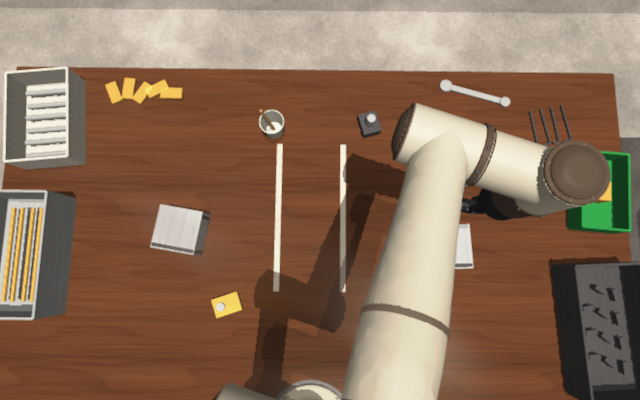

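The ring-and-bar stamp shows at px (160,243), on the right-hand crate (y<0). The left crate's underside, at (430,140), is bare, and both crates are lying down. The lane centre is about (0.529, 0.008). Next I'll measure the right crate and push it along +y with the fingers part open for two-point contact.

```bash
cat >> h.py <<'E'
def tops(X,lo=.068,hi=.082):
    out=[]
    m=(X[...,2]>lo)&(X[...,2]<hi)&(X[...,0]>.3)&(X[...,0]<.7)&(abs(X[...,1])<.45)
    n,l,s,c=cv2.connectedComponentsWithStats(cv2.morphologyEx(m.astype(np.uint8),cv2.MORPH_OPEN,np.ones((3,3))))
    for k in range(1,n):
        if s[k,4]>200: out.append(cv2.minAreaRect(X[l==k][:,:2].astype(np.float32)*1000))
    return out
E
python3 - <<'E'
from h import *
T=tops(np.load('scene1.npy'));print(T)
r=[t for t in T if t[0][1]<0 and 95<min(t[1]) and max(t[1])<130]
assert len(r)==1
cx,cy=np.array(r[0][0])/1000
a=env.observe()['position']; 
y0=cy-.055-.011-.035
c=[(abs(q[5]),w) for w in (np.pi/2,-np.pi/2) if (q:=env.inverse_kinematics([cx,y0,.2],down(w))) is not None]
w=min(c)[1];print(c,cx,cy)
env.line_to([cx,y0,.25],v=.25)
env.move_ptp([cx,y0,.2],down(w))
env.grip(.06)
env.line_to([cx,y0,.025],v=.2)
print(env.observe()['ft_force'])
env.line_to([cx,.008-.066,.025],v=.08)
print(env.observe()['ft_force'])
env.line_to([cx,.008-.066-.04,.025],v=.15)
env.line_to([cx,-.2,.25],v=.25)
im,d=snap('scene','scene2.png');print(tops(cloud('scene',d)));print(env.observe()['time_s'])
E
```

```text
[((484.4321594238281, 337.93817138671875), (113.43719482421875, 114.9083480834961), 80.7474594116211), ((449.3957214355469, -342.9036865234375), (114.16609191894531, 110.10933685302734), 3.033806085586548)]
[(np.float64(2.6181018602725272), 1.5707963267948966), (np.float64(0.5234907933172659), -1.5707963267948966)] 0.4493957214355469 -0.3429036865234375
[ 0.28770701 -0.02516466  0.555785  ]
[-0.31572181 -3.45473061  1.35709341]
[((484.5267333984375, 337.36285400390625), (112.87895965576172, 116.3008041381836), 80.36559295654297), ((448.5656433105469, 8.195999145507812), (116.2758560180664, 112.4986801147461), 0.18432070314884186)]
23.6583
```

View pics/scene2.png

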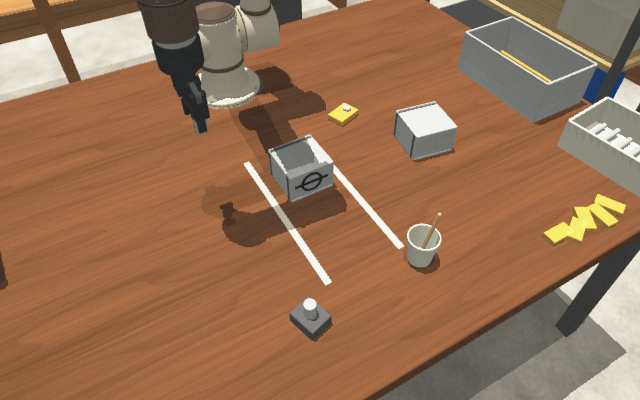

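The stamped crate, at px (303,168), lies between the lines at (0.449, 0.008). The bare one is lying at y≈0.337 and the gripper is clear of everything.

```bash
python3 -c "
from h import *
env.hold(.3);print(env.close_job())"
```

```text
the job is handed in; nothing more can be done
None
```

I tipped both crates over and pushed the stamped one (the right-hand one) into the lane, where it lies on its side within about 1 mm of the centreline by camera. The bare crate lies on its side about 0.33 m from the centreline, and I handed the job in at about 24 s; no verdict came back.

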